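# Weigh the nut pail on the spring scale

## Task

Weigh the small pail of nuts: leave the pail standing while you swing its folded bail upright, then hook the bail over the hook of the column spring scale. Ease the weight onto the spring gently, so that the hook neither drops nor springs back when you let go, and leave the pail hanging free, upright and still; do not overload the scale, tip the nuts out or disturb the things around.

Things in the scene. Friction and masses are not known exactly. Their poses are not given: they have to be found in the camera images.
- pail: Small galvanised round pail half full of hex nuts, rim 122 mm across, foot 92 mm across, rim top at 83 mm; 0.3 to 0.8 kg in all, by how many nuts are left, not known beforehand. Origin: centre of its underside, z up. The bail swings on two ears at y = +-61 mm, 86.5 mm up; folded, it lies on the rim towards the pail's -x, its bar 23 mm outside the rim.
- bail (a joint): Angle of the pail's steel wire bail (wire 6 mm thick): 0 folded flat on the rim towards the pail's -x, 1.57 upright, 3.14 folded to the other side. It starts at 0 to 0.2. Stiff in its ears: it stays where it is left and takes about 1 N at its top to swing.
- bail_top (a point): Middle of the bail's top bar, on the wire's centre line, 84 mm from the ears' axis. Below the bar (48 mm wide over the corners, running along the pail's y) the two legs run straight and parallel, 48 mm over their outsides, from 8 to 36 mm from the top; then they spread to the ears. x, y, z axes at joint 0 are the pail's.
- scale: Column spring scale bolted to the bench: square aluminium column 44 x 56 mm, 316 mm high with its zero nut, on a grey base plate 150 x 120 x 12 mm; black slot, graduated strip, pointer. Origin: on the bench under the column's centre; the hook arm reaches out along its -x. Bolted at a place and yaw that vary.
- scale_hook (a joint): Travel of the scale's hook down from its top stop, m: 0 unloaded. The first 0.6 N do not move it, then it sinks 1 mm for each 0.15 N (15 to 50 mm under the pail); full scale 58 mm. Lightly damped: a load let go suddenly makes it bounce. Up to 0.07 m/s, down or up, is gentle enough.
- hook_seat (a point): Where the centre of a seated bail bar lies in the hook's bowl, 245 mm above the bench when unloaded, 125 mm from the column's axis along the scale's -x; it sinks with the hook. Hook of 8 mm rod, open upward, bowl 8 mm wide inside widening upward to 20 mm; its tip, on the -x side, ends 24 mm above this point, the rod to the column runs at +14 mm. Axes those of the scale.
- alu_slug: Bystander: loose turned aluminium boss, 60 mm across, 68 mm high, origin under its centre.
- flange: Bystander: loose bright oval two-bolt flange lying flat, 92 x 116 x 10 mm, origin under its centre.
- elbow_small: Bystander: loose short plain pipe elbow, 73 x 86 x 51 mm, origin under its centre.

How it is judged:
By the outcome, as a careful person would: the job done as asked, in the order asked, and still so for the second after the job is handed in, with the robot touching nothing.
It also fails if it takes over 72 s, if anything falls off the work surface, if the arm or the gripper's body presses on something with over 40 N, if the wrist force passes 120 N, or if a joint passes its speed limit or range.

## Robot

A 6-joint arm with a two-finger parallel gripper is mounted at the origin on a cart in front of the work surface, level with it; the furniture and walls round the work are solid. World frame = base frame: x ahead of the robot, y to its left, z up, the work surface at z = 0. Lengths are in m, angles in rad, forces in N, time in s.
With the tool pointing down it reaches from about 0.15 to 0.775 m from the base axis. Payload 6.1 kg.
Tool frame: the origin (TCP) lies at the very end of the fingers, on their centre line; the grasp point (between the pads) lies 19 mm behind it; z points along the fingers, y is the line along which they close (so a half turn about z gives the same grasp; the last joint's range is limited). The gripper opens to 85 mm and grips with 20 to 120 N. Pads are 22 mm wide; open, the fingers measure 114 mm over their backs; the gripper's body (76 mm by 85 mm) begins 54 mm behind the grasp point. The pads swing forward as they close: fully open they stand 13 mm farther back than shut.
Start: joints at [-1.232, 0.126, -0.04, 1.405, 0, 1.571], TCP at [0.174, -0.495, 0.231] pointing down, gripper open.
Joint ranges: [-2.72, 2.72], [-0.95, 1.95], [-1.27, 1.35], [-1.78, 2.02], [-1.46, 1.47], [-3.14, 3.14]. Speed limits (rad/s): [2.39, 2.39, 3.01, 3.14, 3.14, 3.14].

## Interface

Orientations are given as a rotation vector (axis times angle).
In Python, from bench import bot, imaging, ticket gives the robot as it stands.
- The arm moves only by the tool send_rows, never from a script. Its argument "moves" is a list of rows, each a list of 3 entries, a list of its own where there are three numbers: the shift along the tool's x, y, z in cm, then the turn, a rotation vector about the tool's x, y, z in degrees, then the opening, from 0 (shut) to 1 (fully open). In form: [[[tx, ty, tz], [wx, wy, wz], grip], ...]. A call has exactly 5 rows; each row shifts and turns the commanded pose from where the row before left it, along the tool's axes as they then stand; what a row does not reach is not made up. A row lasts 1/10 s, in which the tool goes at most 50 mm and 8.59 degrees, less where a joint would pass 70% of its speed; a pose out of reach is approached as far as the arm can. A call is refused whole if a number of a shift passes 5 or a number of a turn 8.59, either way. A call with a gripper value outside its range is refused whole. The fingers move at their own pace and stop on an object; "squeeze" is the grip in N (left out, the last holds). Time passes only in rows, so rows that do not move let the fingers close, or fill a call up. It gives the time, the measured TCP pose, the force, the opening and the grip force at its end, in the units of the state.
- bot.get_obs(): the state, without advancing time (a new reading comes with each control period).
- imaging.snapshot(name): name is "scene" or "top"; returns a dict with "image" (480x640x3 uint8, red, green, blue), "range_z" (480x640 float32, m along the optical axis (not along the pixel's ray), 0 where there is no reading), "intrinsics" (3x3 intrinsics, pixels), "k1" (the pictures are not rectified: a ray, as slopes to the right and down, at radius r is drawn at 1 + k1 r^2 times it, then the intrinsics apply), "origin" and "attitude" of the camera in the world. Camera axes: x right, y up, looking along -z (the intrinsics and any distortion apply to the point x, -y, -z); pixel columns grow to the right and rows downward; lengths in m; the calibration is good to about 2 mm. A picture is of the moment at which its call begins.
- ticket.finish_job(): hands the job in; it is judged then, once.
The state is a dict: "time": time; "q": joint angles; "qvel": joint speeds; "tau": joint torques, N m; "position": TCP position; "orientation": TCP orientation; "ft_force": force on the tool from outside, world axes, zero at the start; "torque": the same for the moment, N m; "opening": finger opening in m; "grip_force": force on a finger pad.
Only numpy, scipy, OpenCV 4.12 (cv2) and the standard library are available. Lean on these libraries where they do the work, as an engineer would, in place of code of your own. Each camera call takes 0.05 s, during which the arm holds its last target. There are 200 camera calls.

## Working session

There is one attempt and no reset: what is moved stays moved. The work goes in short steps, Python scripts to look and compute and a tool call to move; the robot and the scene stay as the last step left them, time stands still between calls to the robot, and variables do not carry over. Pictures are saved under pics/ and viewed, at most 10 in all, crops included, and the job is handed in when it is done.

Besides the shell and the picture viewer there is one more tool, called after ">>>" as name(argument=value, ...) on one line, values as JSON. send_rows: Moves the arm, as the interface text tells. Its arguments: {"type":"object","properties":{"moves":{"type":"array"},"squeeze":{"type":"number"}},"required":["moves"]}

```bash
mkdir -p pics; ls; cat > h.py <<'E'
import numpy as np,cv2
from bench import bot,imaging,ticket
from scipy.spatial.transform import Rotation as R
def snap(n,save=None):
    s=imaging.snapshot(n)
    if save: cv2.imwrite('pics/'+save,cv2.cvtColor(s['image'],cv2.COLOR_RGB2BGR))
    return s
def att(s):
    a=np.array(s['attitude'],float)
    return a if a.shape==(3,3) else (R.from_rotvec(a).as_matrix() if a.size==3 else R.from_quat(a).as_matrix())
def cloud(s):
    K=np.array(s['intrinsics']);k=float(s['k1'])
    v,u=np.mgrid[0:480,0:640].astype(np.float32)
    p=np.stack([u.ravel(),v.ravel()],1)[:,None].astype(np.float64)
    n=cv2.undistortPoints(p,K,np.array([k,0,0,0.]),None,None).reshape(480,640,2)
    z=s['range_z'].astype(float)
    c=np.stack([n[...,0]*z,-n[...,1]*z,-z],-1)
    w=c@att(s).T+np.array(s['origin'])
    w[z==0]=np.nan
    return w
def proj(s,P):
    c=(np.atleast_2d(P)-np.array(s['origin']))@att(s)
    n=np.stack([c[:,0]/-c[:,2],-c[:,1]/-c[:,2]],1)
    r2=(n**2).sum(1,keepdims=True); n=n*(1+float(s['k1'])*r2)
    K=np.array(s['intrinsics']); return n@K[:2,:2].T+K[:2,2]
E
python3 - <<'E'
from h import *
for n in ('scene','top'):
    s=snap(n,n+'0.png'); print(n,s['origin'],s['attitude'],s['intrinsics'],s['k1'])
    np.save(n+'0.npy',cloud(s))
print(bot.get_obs())
E
```

```text
pics
scene [ 0.14797742 -0.85905901  1.05015333] [ 0.77343098 -0.20229422 -0.45690479] [[601.09131117   0.         320.87482289]
 [  0.         601.09131117 239.7901715 ]
 [  0.           0.           1.        ]] -0.048618054743003764
top [ 0.36142285 -0.08368824  1.15692437] [ 0.17037411 -0.15642342 -1.46347742] [[486.94178826   0.         319.21281482]
 [  0.         486.94178826 248.49642685]
 [  0.           0.           1.        ]] 0.01524288798222483
{'time': 0.1, 'q': array([-1.23198036e+00,  1.26343401e-01, -4.05134647e-02,  1.40539575e+00,
        3.14243665e-05,  1.57076250e+00]), 'qvel': array([ 0.00031357, -0.00122547,  0.00158001, -0.00030056, -0.0005986 ,
       -0.0019929 ]), 'tau': array([-3.87694317e-04, -4.36899734e+01,  3.53609598e+01,  1.35527813e-02,
       -3.90569301e-05, -6.01381302e-06]), 'position': array([ 0.17438105, -0.49480309,  0.23059094]), 'orientation': array([-3.09519089e+00, -5.29478274e-01,  3.36828057e-04]), 'ft_force': array([-0.23732885, -0.07391272, -0.13910132]), 'torque': array([0.04885096, 0.02987922, 0.01019208]), 'grip_force': 0.0, 'opening': 0.0850581352081502}
```

View pics/scene0.png

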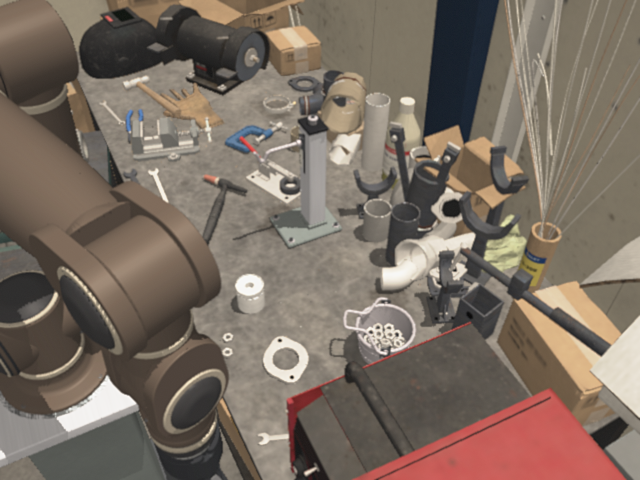

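View pics/top0.png

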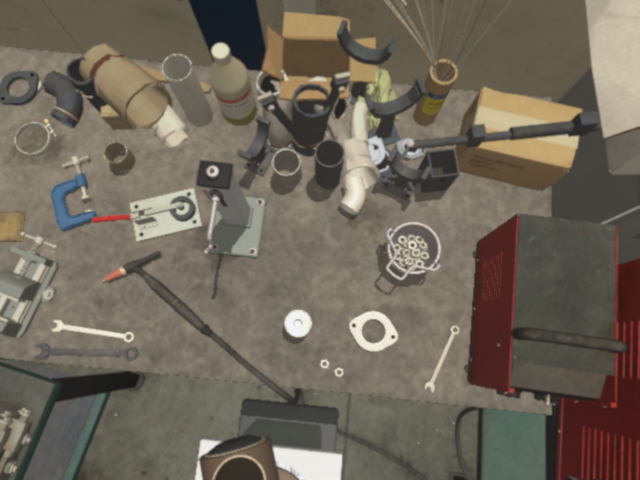

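The scene view shows the pail at (385,330) with its bail folded to image left, and the scale column at (313,180). The top view has the pail at (411,250), the bail bar at about (397,273), the column top at (214,175), and a hook arm at about (212,222). I'll enlarge the crops and get coordinates.

```bash
python3 - <<'E'
from h import *
T=np.load('top0.npy');S=np.load('scene0.npy')
a=cv2.imread('pics/top0.png');b=cv2.imread('pics/scene0.png')
A=cv2.resize(a[215:295,370:450],(400,400),interpolation=3);B=cv2.resize(a[150:270,180:280],(333,400),interpolation=3)
C=cv2.resize(b[100:250,225:345],(320,400),interpolation=3)[:200*2]
cv2.imwrite('pics/c1.png',cv2.resize(np.hstack([A,B]),(733,400)))
# scale column/plate: points in region
w=T.reshape(-1,3)
def reg(lo,hi,W):
    m=np.all((W>lo)&(W<hi),axis=-1);return m
# column top
for nm,W in(('T',T),('S',S)):
    m=np.isfinite(W[...,2])
    for u,v in ([(214,175),(214,168),(237,205),(255,230),(212,222),(209,240),(213,205),(411,250),(397,275),(298,325),(373,331)] if nm=='T' else [(313,118),(312,180),(300,225),(385,330),(349,318)]):
        print(nm,u,v,np.round(W[v,u],3))
# rim points
for nm,W in(('T',T),('S',S)):
    c=T[250,411]; m=(np.hypot(W[...,0]-c[0],W[...,1]-c[1])<.12)&(W[...,2]>.074)&(W[...,2]<.14)
    P=W[m];print(nm,len(P),P.min(0),P.max(0))
    np.save('pail'+nm+'.npy',P)
    m=(np.hypot(W[...,0]-T[175,214][0],W[...,1]-T[175,214][1])<.2)&(W[...,2]>.3);P=W[m];print('col',len(P),P.mean(0) if len(P) else 0,P.max(0) if len(P) else 0)
    h=W[(np.hypot(W[...,0]-T[175,214][0],W[...,1]-T[175,214][1])<.25)&(W[...,2]>.005)&(W[...,2]<.02)]
    if len(h):
        print('plate',len(h),cv2.minAreaRect((h[:,:2]*1000).astype(np.float32)))
E
```

```text
T 214 175 [0.659 0.139 0.313]
T 214 168 [0.671 0.139 0.317]
T 237 205 [0.644 0.116 0.182]
T 255 230 [0.635 0.098 0.016]
T 212 222 [0.583 0.142 0.264]
T 209 240 [0.549 0.144 0.255]
T 213 205 [0.616 0.145 0.263]
T 411 250 [ 0.617 -0.275  0.044]
T 397 275 [ 0.563 -0.253 -0.001]
T 298 325 [ 0.418 -0.032  0.044]
T 373 331 [ 0.424 -0.206 -0.001]
S 313 118 [0.664 0.136 0.318]
S 312 180 [0.65  0.114 0.165]
S 300 225 [0.626 0.133 0.015]
S 385 330 [ 0.627 -0.26   0.046]
S 349 318 [ 0.594 -0.171  0.004]
T 802 [ 0.53627822 -0.33416466  0.07401671] [ 0.67557305 -0.21061997  0.10651642]
col 779 [0.66387174 0.14070303 0.30491686] [0.69000723 0.17240264 0.32374206]
plate 4946 ((658.6289672851562, 142.6029052734375), (488.71343994140625, 488.3948669433594), 63.18653869628906)
S 980 [ 0.53390265 -0.33661057  0.07400756] [ 0.6739294  -0.2106883   0.10622261]
col 332 [0.66077284 0.13383502 0.30567297] [0.68886464 0.17016707 0.32440348]
plate 3297 ((641.406982421875, 145.00265502929688), (492.5292053222656, 448.4884033203125), 59.469451904296875)
```

View pics/c1.png

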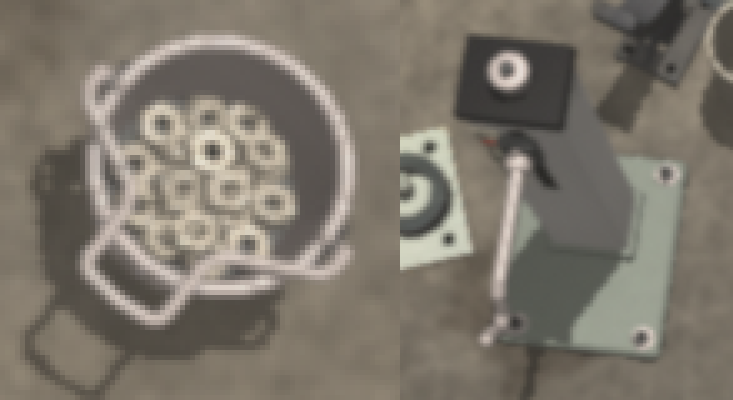

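The top crop shows the ears at full-image pixels of about (390,232) and (438,266). The bar runs from (388,269) to (401,279). The hook arm comes from the column straight down the image. Next I'll fit the poses.

```bash
cat >> h.py <<'E'
def ray(s,uv,z):
    K=np.array(s['intrinsics']);n=cv2.undistortPoints(np.array(uv,float).reshape(-1,1,2),K,np.array([float(s['k1']),0,0,0.])).reshape(-1,2)
    d=np.c_[n[:,0],-n[:,1],-np.ones(len(n))]@att(s).T;o=np.array(s['origin'])
    return o+d*((z-o[2])/d[:,2])[:,None]
def bailpts(c,yaw,th):
    l=[(0,61),(48,21),(76,21),(84,13),(84,0),(84,-13),(76,-21),(48,-21),(0,-61)]
    l=np.array([(a/1e3,b/1e3) for a,b in l]);P=np.c_[-l[:,0]*np.cos(th),l[:,1],.0865+l[:,0]*np.sin(th)]
    return P@R.from_euler('z',yaw).as_matrix().T+[c[0],c[1],0]
E
python3 - <<'E'
from h import *
from scipy.optimize import least_squares
for n in('top','scene'):
    s=snap(n);W=cloud(s)
    # pail rim circle
    m=(np.hypot(W[...,0]-.61,W[...,1]+.275)<.09)&(abs(W[...,2]-.083)<.006);P=W[m]
    f=lambda p:np.hypot(P[:,0]-p[0],P[:,1]-p[1])-.060
    r=least_squares(f,[.615,-.275],loss='soft_l1',f_scale=.002);c=r.x;print(n,'rim',c,len(P),np.median(abs(r.fun)))
    if n=='top':
        e=ray(s,[(390,232),(438,266)],.0865);print('ears',e,e.mean(0),np.linalg.norm(e[0]-e[1]))
        for z in(.0865,.095,.103):
            b=ray(s,[(388.4,269),(401,278.6)],z);print('bar',z,b.mean(0),np.linalg.norm(b.mean(0)[:2]-c),np.degrees(np.arctan2(*(b.mean(0)[:2]-c)[::-1])))
    # wire: outside rim
    m=(np.hypot(W[...,0]-c[0],W[...,1]-c[1])>.064)&(np.hypot(W[...,0]-c[0],W[...,1]-c[1])<.095)&(W[...,2]>.07)&(W[...,2]<.12);P=W[m]
    d=P[:,:2]-c;print('wire',np.round(np.c_[P,np.hypot(*d.T),np.degrees(np.arctan2(d[:,1],d[:,0]))][::4],3))
    m=(abs(W[...,0]-.664)<.06)&(abs(W[...,1]-.14)<.06)&(W[...,2]>.294)&(W[...,2]<.31);P=W[m]
    print('coltop',len(P),np.median(P[:,2]),cv2.minAreaRect((P[:,:2]*1000).astype(np.float32)) if len(P)>3 else 0)
    m=(W[...,0]>.5)&(W[...,0]<.63)&(abs(W[...,1]-.14)<.04)&(W[...,2]>.225)&(W[...,2]<.29);P=W[m];P=P[P[:,0].argsort()];print('arm',len(P));print(np.round(P[::max(1,len(P)//25)],3))
    np.save(n+'c.npy',c)
E
```

```text
top rim [ 0.61426987 -0.27354256] 463 0.003198141456033851
ears [[ 0.64407468 -0.21790202  0.0865    ]
 [ 0.57696524 -0.32984786  0.0865    ]] [ 0.61051996 -0.27387494  0.0865    ] 0.13052029847326277
bar 0.0865 [ 0.54961654 -0.23503276  0.0865    ] 0.07525329105845067 149.2204834550914
bar 0.095 [ 0.54812213 -0.23383097  0.095     ] 0.07715266265263925 149.0216279290734
bar 0.103 [ 0.54671564 -0.23269987  0.103     ] 0.07894111580888757 148.84321316402432
wire [[ 6.53000e-01 -2.15000e-01  8.80000e-02  7.00000e-02  5.67420e+01]
 [ 6.50000e-01 -2.17000e-01  9.00000e-02  6.70000e-02  5.76980e+01]
 [ 6.48000e-01 -2.17000e-01  8.90000e-02  6.60000e-02  5.89880e+01]
 [ 6.45000e-01 -2.17000e-01  9.30000e-02  6.40000e-02  6.17280e+01]
 [ 6.39000e-01 -2.11000e-01  9.30000e-02  6.80000e-02  6.82530e+01]
 [ 6.35000e-01 -2.11000e-01  9.40000e-02  6.60000e-02  7.20510e+01]
 [ 5.75000e-01 -2.23000e-01  1.01000e-01  6.40000e-02  1.27996e+02]
 [ 5.69000e-01 -2.19000e-01  1.03000e-01  7.10000e-02  1.29231e+02]
 [ 5.68000e-01 -2.19000e-01  9.90000e-02  7.10000e-02  1.30484e+02]
 [ 5.65000e-01 -2.1500
[... 5539 characters left out ...]
37 ((663.3089599609375, 139.45069885253906), (63.4522705078125, 51.433929443359375), 89.98149871826172)
arm 224
[[0.519 0.144 0.267]
 [0.522 0.139 0.275]
 [0.527 0.142 0.255]
 [0.529 0.141 0.258]
 [0.531 0.143 0.245]
 [0.533 0.147 0.252]
 [0.538 0.138 0.24 ]
 [0.542 0.141 0.245]
 [0.545 0.14  0.248]
 [0.547 0.146 0.254]
 [0.55  0.141 0.253]
 [0.553 0.141 0.258]
 [0.558 0.141 0.259]
 [0.563 0.141 0.26 ]
 [0.566 0.133 0.266]
 [0.571 0.144 0.263]
 [0.577 0.14  0.258]
 [0.581 0.144 0.265]
 [0.586 0.14  0.267]
 [0.591 0.14  0.265]
 [0.598 0.139 0.261]
 [0.602 0.142 0.26 ]
 [0.608 0.138 0.263]
 [0.614 0.141 0.259]
 [0.618 0.144 0.264]
 [0.623 0.14  0.262]
 [0.625 0.149 0.262]
 [0.627 0.138 0.265]]
```

Both cameras agree on the following:

| Item | Estimate |
|---|---|
| Pail centre | ≈(.613,-.2745) |
| Pail -x direction | ≈150.5° |
| Bar centre | ≈(.541,-.234,.098), bail angle ≈0.14 |
| Scale yaw | ≈0 |
| Hook seat | ≈(.539,.142,.245) |

Next is a row planner.

```bash
cat > plan.py <<'E'
from h import *
import sys,json
# args: n grip then x,y,z,yaw(of tool x, deg) ; plans straight line from the measured pose with tool made vertical
def plan(p,yaw,n,grip,p0=None,R0=None):
    o=bot.get_obs()
    if p0 is None: p0=np.array(o['position']);R0=R.from_rotvec(o['orientation'])
    R1=R.from_euler('z',yaw,degrees=True)*R.from_euler('x',180,degrees=True)
    w=(R0.inv()*R1).as_rotvec()
    rows=[]
    for k in range(n):
        Rk=R0*R.from_rotvec(w*k/n); t=Rk.inv().apply((np.array(p)-p0)/n)*100
        rows.append([[round(x,2) for x in t],[round(x,2) for x in np.degrees(w/n)],grip])
    return rows,np.array(p),R1
def show(*wps):
    o=bot.get_obs();print(o['time'],np.round(o['position'],4),np.round(np.degrees(o['q']),0),'F',np.round(o['ft_force'],2),o['opening'],o['grip_force'])
    X=R.from_rotvec(o['orientation']).as_matrix();print('yaw',np.degrees(np.arctan2(X[1,0],X[0,0])),'tilt',np.round(X[:,2],4))
    p0=R0=None
    for w in wps:
        r,p0,R0=plan(w[:3],w[3],w[4],w[5],p0,R0)
        for i in range(0,len(r),5): print(json.dumps(r[i:i+5]))
E
python3 - <<'E'
from plan import *
show((.30,-.25,.25,19.4,10,.35),(.541,-.234,.16,60.5,10,.35))
E
```

```text
0.2 [ 0.1744 -0.4949  0.2308] [-71.   7.  -2.  81.  -0.  90.] F [ 0.55  0.1  -0.29] 0.08596552147938856 0.0
yaw 19.40969611190097 tilt [-4.e-04  9.e-04 -1.e+00]
[[[2.0, -1.89, -0.19], [-0.01, 0.0, 0.0], 0.35], [[2.0, -1.89, -0.19], [-0.01, 0.0, 0.0], 0.35], [[2.0, -1.89, -0.19], [-0.01, 0.0, 0.0], 0.35], [[2.0, -1.89, -0.19], [-0.01, 0.0, 0.0], 0.35], [[2.0, -1.89, -0.19], [-0.01, 0.0, 0.0], 0.35]]
[[[2.0, -1.89, -0.19], [-0.01, 0.0, 0.0], 0.35], [[2.0, -1.89, -0.19], [-0.01, 0.0, 0.0], 0.35], [[2.0, -1.89, -0.19], [-0.01, 0.0, 0.0], 0.35], [[2.0, -1.89, -0.19], [-0.01, 0.0, 0.0], 0.35], [[2.0, -1.89, -0.19], [-0.01, 0.0, 0.0], 0.35]]
[[[2.33, 0.65, 0.9], [0.0, 0.0, -4.11], 0.35], [[2.27, 0.81, 0.9], [0.0, 0.0, -4.11], 0.35], [[2.21, 0.98, 0.9], [0.0, 0.0, -4.11], 0.35], [[2.13, 1.13, 0.9], [0.0, 0.0, -4.11], 0.35], [[2.05, 1.28, 0.9], [0.0, 0.0, -4.11], 0.35]]
[[[1.95, 1.42, 0.9], [0.0, 0.0, -4.11], 0.35], [[1.84, 1.56, 0.9], [0.0, 0.0, -4.11], 0.35], [[1.73, 1.69, 0.9], [0.0, 0.0, -4.11], 0.35], [[1.6, 1.81, 0.9], [0.0, 0.0, -4.11], 0.35], [[1.47, 1.92, 0.9], [0.0, 0.0, -4.11], 0.35]]
```

>>> send_rows(moves=[[[2, -1.9, -0.2], [0, 0, 0], 0.35], [[2, -1.9, -0.2], [0, 0, 0], 0.35], [[2, -1.9, -0.2], [0, 0, 0], 0.35], [[2, -1.9, -0.2], [0, 0, 0], 0.35], [[2, -1.9, -0.2], [0, 0, 0], 0.35]], squeeze=20)

```text
time: 0.7
position: [0.2375, -0.3712, 0.2412]
orientation: [-3.096, -0.529, 0.0]
ft_force: [0.3, 0.3, 0.9]
opening: 0.03
grip_force: 0.0
```

>>> send_rows(moves=[[[2, -1.9, -0.2], [0, 0, 0], 0.35], [[2, -1.9, -0.2], [0, 0, 0], 0.35], [[2, -1.9, -0.2], [0, 0, 0], 0.35], [[2, -1.9, -0.2], [0, 0, 0], 0.35], [[2, -1.9, -0.2], [0, 0, 0], 0.35]])

```text
time: 1.2
position: [0.3002, -0.2484, 0.2513]
orientation: [3.097, 0.529, 0.0]
ft_force: [1.0, -0.1, -0.6]
opening: 0.0299
grip_force: 0.0
```

>>> send_rows(moves=[[[2.33, 0.65, 0.9], [0, 0, -4.1], 0.35], [[2.27, 0.8, 0.9], [0, 0, -4.1], 0.35], [[2.2, 1, 0.9], [0, 0, -4.1], 0.35], [[2.1, 1.1, 0.9], [0, 0, -4.1], 0.35], [[2.05, 1.3, 0.9], [0, 0, -4.1], 0.35]])

```text
time: 1.7
position: [0.421, -0.2414, 0.2058]
orientation: [-2.951, -1.077, 0.0]
ft_force: [-1.1, 1.3, 0.2]
opening: 0.0297
grip_force: 0.0
```

>>> send_rows(moves=[[[1.95, 1.4, 0.9], [0, 0, -4.1], 0.35], [[1.85, 1.55, 0.9], [0, 0, -4.1], 0.35], [[1.75, 1.7, 0.9], [0, 0, -4.1], 0.35], [[1.6, 1.8, 0.9], [0, 0, -4.1], 0.35], [[1.5, 1.9, 0.9], [0, 0, -4.1], 0.35]])

```text
time: 2.2
position: [0.5415, -0.2328, 0.1606]
orientation: [-2.712, -1.584, 0.0]
ft_force: [0.0, 1.6, -0.3]
opening: 0.0298
grip_force: 0.0
```

```bash
python3 - <<'E'
from plan import *
show((.541,-.234,.14,60.5,5,.35),(.541,-.234,.089,60.5,10,.35))
s=snap('scene','s1.png');im=cv2.imread('pics/s1.png');cv2.imwrite('pics/s1c.png',cv2.resize(im[220:400,290:450],(640,600)[0:2],interpolation=3))
E
```

```text
2.2 [ 0.5415 -0.2328  0.1606] [-23.  15.  -2.  73.  -0.  96.] F [ 0.02  1.59 -0.35] 0.0297836484102539 0.0
yaw 60.58291812345006 tilt [-4.e-04  2.e-04 -1.e+00]
[[[-0.03, 0.0, 0.41], [-0.01, 0.0, 0.02], 0.35], [[-0.03, 0.0, 0.41], [-0.01, 0.0, 0.02], 0.35], [[-0.03, 0.0, 0.41], [-0.01, 0.0, 0.02], 0.35], [[-0.03, 0.0, 0.41], [-0.01, 0.0, 0.02], 0.35], [[-0.03, 0.0, 0.41], [-0.01, 0.0, 0.02], 0.35]]
[[[0.0, -0.0, 0.51], [0.0, 0.0, 0.0], 0.35], [[0.0, -0.0, 0.51], [0.0, 0.0, 0.0], 0.35], [[0.0, -0.0, 0.51], [0.0, 0.0, 0.0], 0.35], [[0.0, -0.0, 0.51], [0.0, 0.0, 0.0], 0.35], [[0.0, -0.0, 0.51], [0.0, 0.0, 0.0], 0.35]]
[[[0.0, -0.0, 0.51], [0.0, 0.0, 0.0], 0.35], [[0.0, -0.0, 0.51], [0.0, 0.0, 0.0], 0.35], [[0.0, -0.0, 0.51], [0.0, 0.0, 0.0], 0.35], [[0.0, -0.0, 0.51], [0.0, 0.0, 0.0], 0.35], [[0.0, -0.0, 0.51], [0.0, 0.0, 0.0], 0.35]]
```

View pics/s1c.png

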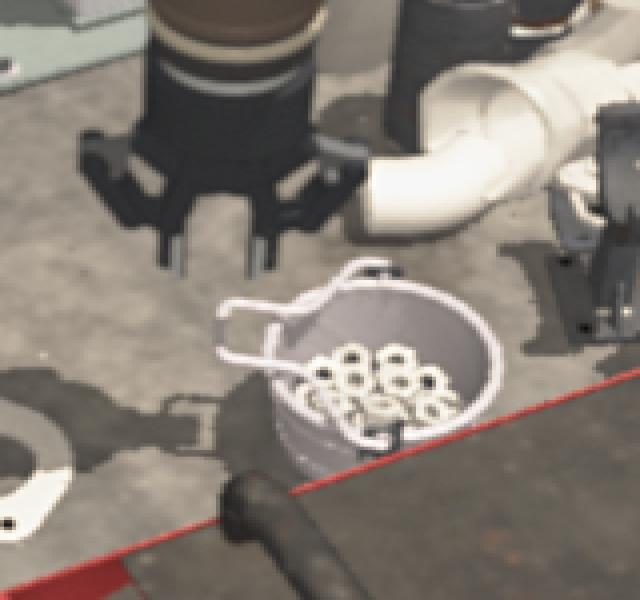

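The crop shows the open fingers at about (170,270) and (262,270), straddling the bail bar at (220,335). I'll descend, grip, and then plan the arc.

>>> send_rows(moves=[[[-0.1, 0.1, 1], [0, 0, 0], 0.35], [[0, 0, 1], [0, 0, 0], 0.35], [[0, 0, 1], [0, 0, 0], 0.35], [[0, 0, 1], [0, 0, 0], 0.35], [[0, 0, 1], [0, 0, 0], 0.35]])

```text
time: 2.75
position: [0.5404, -0.2344, 0.1106]
orientation: [2.716, 1.58, 0.0]
ft_force: [-0.9, -0.5, -0.6]
opening: 0.0302
grip_force: 0.0
```

>>> send_rows(moves=[[[0, 0, 0.8], [0, 0, 0], 0.35], [[0, 0, 0.8], [0, 0, 0], 0.35], [[0, 0, 0.5], [0, 0, 0], 0.35], [[0, 0, 0], [0, 0, 0], 0.35], [[0, 0, 0], [0, 0, 0], 0.1]])

```text
time: 3.25
position: [0.5411, -0.2344, 0.0904]
orientation: [2.715, 1.58, 0.0]
ft_force: [0.1, 0.6, 0.9]
opening: 0.0166
grip_force: 0.0
```

>>> send_rows(moves=[[[0, 0, 0], [0, 0, 0], 0], [[0, 0, 0], [0, 0, 0], 0], [[0, 0, 0], [0, 0, 0], 0], [[0, 0, 0], [0, 0, 0], 0], [[0, 0, 0], [0, 0, 0], 0]], squeeze=20)

```text
time: 3.75
position: [0.5413, -0.2343, 0.0905]
orientation: [2.715, 1.581, 0.001]
ft_force: [3.6, -0.7, -0.1]
opening: 0.0051
grip_force: 19.8
```

```bash
python3 - <<'E'
from plan import *
show()
# arc steps
r=.084;th=np.r_[.137,np.linspace(.2,1.57,20)]
for a,b in zip(th[:-1],th[1:]): print(round(b,2),'y %.2f z %.2f'%(100*r*(np.cos(a)-np.cos(b)),-100*r*(np.sin(b)-np.sin(a))))
s=snap('scene','s2.png');im=cv2.imread('pics/s2.png');cv2.imwrite('pics/s2c.png',cv2.resize(im[220:400,290:450],(640,600),interpolation=3))
E
```

```text
3.75 [ 0.5413 -0.2343  0.0905] [-23.  16.  -9.  65.   0.  96.] F [ 3.57 -0.72 -0.12] 0.0051178824210682166 19.75444507494103
yaw 60.421036637199734 tilt [ 7.e-04 -1.e-04 -1.e+00]
0.2 y 0.09 z -0.52
0.27 y 0.14 z -0.59
0.34 y 0.18 z -0.58
0.42 y 0.22 z -0.56
0.49 y 0.26 z -0.54
0.56 y 0.30 z -0.52
0.63 y 0.34 z -0.50
0.7 y 0.38 z -0.48
0.78 y 0.41 z -0.45
0.85 y 0.44 z -0.42
0.92 y 0.47 z -0.38
0.99 y 0.50 z -0.35
1.07 y 0.52 z -0.31
1.14 y 0.54 z -0.27
1.21 y 0.56 z -0.23
1.28 y 0.57 z -0.19
1.35 y 0.59 z -0.15
1.43 y 0.60 z -0.11
1.5 y 0.60 z -0.07
1.57 y 0.61 z -0.02
```

View pics/s2c.png

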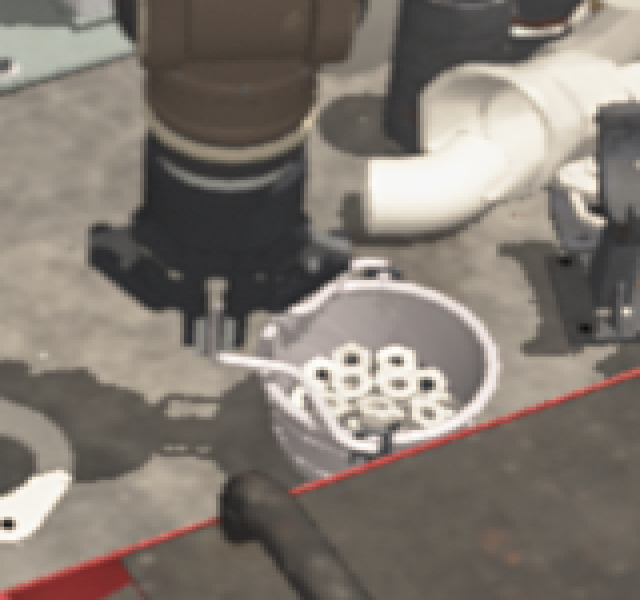

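The bar is gripped between the pads at (215,335) and the pail hasn't moved. Now the first half of the arc.

>>> send_rows(moves=[[[0, 0.1, -0.5], [0, 0, 0], 0], [[0, 0.14, -0.6], [0, 0, 0], 0], [[0, 0.18, -0.58], [0, 0, 0], 0], [[0, 0.22, -0.56], [0, 0, 0], 0], [[0, 0.26, -0.54], [0, 0, 0], 0]])

```text
time: 4.3
position: [0.5488, -0.239, 0.1185]
orientation: [-2.715, -1.58, 0.001]
ft_force: [2.9, -1.6, -3.3]
opening: 0.0052
grip_force: 19.5
```

>>> send_rows(moves=[[[0, 0.3, -0.52], [0, 0, 0], 0], [[0, 0.34, -0.5], [0, 0, 0], 0], [[0, 0.38, -0.48], [0, 0, 0], 0], [[0, 0.41, -0.45], [0, 0, 0], 0], [[0, 0.44, -0.42], [0, 0, 0], 0]])

```text
time: 4.8
position: [0.5651, -0.2482, 0.1419]
orientation: [-2.715, -1.58, 0.001]
ft_force: [0.6, -1.5, -3.4]
opening: 0.0051
grip_force: 19.4
```

>>> send_rows(moves=[[[0, 0, 0], [0, 0, 0], 0], [[0, 0, 0], [0, 0, 0], 0.15], [[0, 0, 0], [0, 0, 0], 0.15], [[0, 0, 0], [0, 0, 0], 0.15], [[0, 0, 0], [0, 0, 0], 0.15]])

```text
time: 5.3
position: [0.565, -0.2478, 0.142]
orientation: [-2.715, -1.581, -0.0]
ft_force: [0.5, 0.0, 0.8]
opening: 0.0131
grip_force: 0.0
```

```bash
python3 - <<'E'
from plan import *
show()
s=snap('scene','s3.png');im=cv2.imread('pics/s3.png');cv2.imwrite('pics/s3c.png',cv2.resize(im[220:400,290:450],(640,600),interpolation=3))
E
```

```text
5.3 [ 0.565  -0.2478  0.142 ] [-24.  18.  -0.  72.   0.  96.] F [0.48 0.04 0.81] 0.013114199388819572 0.0
yaw 60.42268182930182 tilt [ 1.e-04  1.e-04 -1.e+00]
```

View pics/s3c.png

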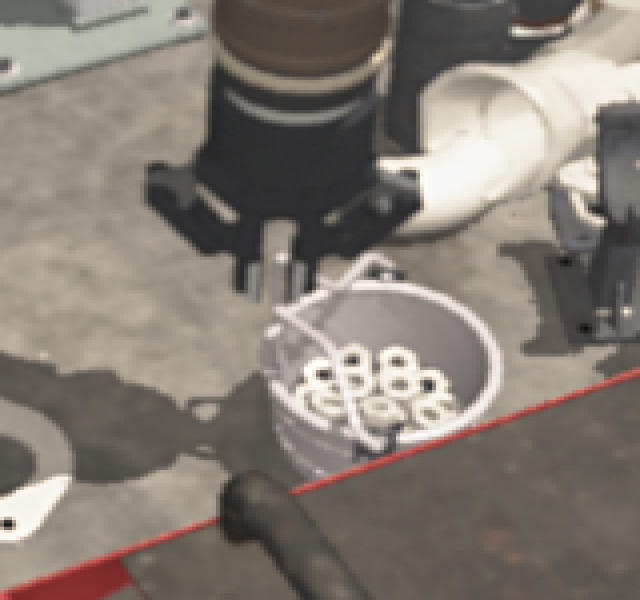

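The bail is about halfway up (≈0.85) and stays there, with the pail upright. I'll go on with the fingers as a loose cage, pushing with the outer pad.

>>> send_rows(moves=[[[0, 0.2, 0.2], [0, 0, 0], 0.15], [[0, 0.45, -0.2], [0, 0, 0], 0.15], [[0, 0.5, -0.35], [0, 0, 0], 0.15], [[0, 0.5, -0.3], [0, 0, 0], 0.15], [[0, 0.5, -0.3], [0, 0, 0], 0.15]])

```text
time: 5.85
position: [0.5844, -0.2591, 0.1517]
orientation: [2.715, 1.58, 0.0]
ft_force: [-0.1, -0.1, -1.1]
opening: 0.0131
grip_force: 0.3
```

>>> send_rows(moves=[[[0, 0.55, -0.25], [0, 0, 0], 0.15], [[0, 0.55, -0.2], [0, 0, 0], 0.15], [[0, 0.55, -0.15], [0, 0, 0], 0.15], [[0, 0.55, -0.1], [0, 0, 0], 0.15], [[0, 0.55, -0.1], [0, 0, 0], 0.15]])

```text
time: 6.35
position: [0.6081, -0.2724, 0.1593]
orientation: [-2.715, -1.581, 0.0]
ft_force: [-0.5, -0.3, 0.6]
opening: 0.0128
grip_force: 0.2
```

>>> send_rows(moves=[[[0, 0.4, 0], [0, 0, 0], 0.15], [[0, 0.3, 0], [0, 0, 0], 0.15], [[0, 0.2, 0], [0, 0, 0], 0.15], [[0, 0, 0], [0, 0, 0], 0.15], [[0, 0, 0], [0, 0, 0], 0.15]])

```text
time: 6.85
position: [0.6155, -0.2766, 0.1592]
orientation: [-2.715, -1.581, -0.0]
ft_force: [1.2, -0.2, -0.2]
opening: 0.0132
grip_force: 0.0
```

>>> send_rows(moves=[[[0, -0.3, 0], [0, 0, 0], 0.35], [[0, 0, 0], [0, 0, 0], 0.4], [[0, 0, -0.5], [0, 0, 0], 0.4], [[0, 0, -2], [0, 0, 0], 0.4], [[0, 0, -3], [0, 0, 0], 0.4]])

```text
time: 7.35
position: [0.612, -0.2748, 0.2134]
orientation: [-2.713, -1.579, 0.003]
ft_force: [0.3, 0.7, -0.8]
opening: 0.0343
grip_force: 0.0
```

>>> send_rows(moves=[[[-4, -3, -2], [0, 0, 0], 0.8], [[-4, -3, 0], [0, 0, 0], 0.8], [[-4, -3, 0], [0, 0, 0], 0.8], [[-4, -3, 0], [0, 0, 0], 0.8], [[-2, -2, 0], [0, 0, 0], 0.8]])

```text
time: 7.85
position: [0.4027, -0.3621, 0.2338]
orientation: [2.716, 1.577, -0.001]
ft_force: [0.3, 0.1, -0.5]
opening: 0.0683
grip_force: 0.0
```

```bash
python3 - <<'E'
from plan import *
show()
ims=[]
for n in('scene','top'):
    s=snap(n,n+'4.png');W=cloud(s);np.save(n+'4.npy',W)
    m=(np.hypot(W[...,0]-.61,W[...,1]+.275)<.1)&(W[...,2]>.105)&(W[...,2]<.19);P=W[m];print(n,len(P))
    P=P[P[:,2].argsort()[::-1]];print(np.round(P[::max(1,len(P)//25)],3))
    t=P[P[:,2]>.16];
    if len(t): print('top',t.mean(0),t.min(0),t.max(0))
    m=(np.hypot(W[...,0]-.61,W[...,1]+.275)<.09)&(abs(W[...,2]-.083)<.006);P=W[m]
    from scipy.optimize import least_squares
    print('rim',least_squares(lambda p:np.hypot(P[:,0]-p[0],P[:,1]-p[1])-.060,[.613,-.275],loss='soft_l1',f_scale=.002).x)
a=cv2.imread('pics/scene4.png')[270:370,330:430];b=cv2.imread('pics/top4.png')[200:300,360:460]
cv2.imwrite('pics/c4.png',cv2.resize(np.hstack([a,b]),(800,400),interpolation=3))
E
```

```text
7.85 [ 0.4027 -0.3621  0.2338] [-42.   9.   0.  81.  -0.  78.] F [ 0.29  0.09 -0.45] 0.06826594996937176 0.0
yaw 60.29222004558078 tilt [ 3.0e-04 -1.2e-03 -1.0e+00]
scene 186
[[ 0.611 -0.276  0.177]
 [ 0.602 -0.289  0.175]
 [ 0.609 -0.28   0.174]
 [ 0.603 -0.289  0.172]
 [ 0.606 -0.287  0.171]
 [ 0.603 -0.285  0.171]
 [ 0.611 -0.281  0.171]
 [ 0.604 -0.28   0.17 ]
 [ 0.599 -0.292  0.168]
 [ 0.6   -0.294  0.164]
 [ 0.6   -0.292  0.157]
 [ 0.601 -0.295  0.152]
 [ 0.598 -0.294  0.147]
 [ 0.621 -0.258  0.143]
 [ 0.597 -0.293  0.137]
 [ 0.601 -0.295  0.132]
 [ 0.598 -0.301  0.127]
 [ 0.593 -0.298  0.124]
 [ 0.592 -0.304  0.122]
 [ 0.592 -0.305  0.12 ]
 [ 0.59  -0.307  0.118]
 [ 0.59  -0.308  0.116]
 [ 0.585 -0.312  0.114]
 [ 0.587 -0.317  0.112]
 [ 0.581 -0.32   0.109]
 [ 0.647 -0.223  0.108]
 [ 0.578 -0.325  0.105]]
top [ 0.60774388 -0.27991739  0.17108836] [ 0.59643287 -0.29816904  0.16095233] [ 0.62425588 -0.25905383  0.17722199]
rim [ 0.61129014 -0.27710393]
top 189
[[ 0.616 -0.267  0.177]
 [ 0.609 -0.28   0.174]
 [ 0.607 -0.279  0.173]
 [ 0.617 -0.272  0.172]
 [ 0.608 -0.283  0.172]
 [ 0.623 -0.259  0.171]
 [ 0.625 -0.255  0.17 ]
 [ 0.601 -0.292  0.169]
 [ 0.608 -0.277  0.168]
 [ 0.599 -0.293  0.167]
 [ 0.599 -0.291  0.157]
 [ 0.601 -0.289  0.147]
 [ 0.599 -0.291  0.138]
 [ 0.598 -0.292  0.13 ]
 [ 0.595 -0.3    0.127]
 [ 0.598 -0.298  0.124]
 [ 0.596 -0.299  0.122]
 [ 0.636 -0.24   0.12 ]
 [ 0.591 -0.308  0.119]
 [ 0.637 -0.245  0.117]
 [ 0.639 -0.241  0.116]
 [ 0.588 -0.31   0.114]
 [ 0.642 -0.239  0.113]
 [ 0.584 -0.315  0.112]
 [ 0.646 -0.226  0.11 ]
 [ 0.64  -0.233  0.108]
 [ 0.579 -0.323  0.107]]
top [ 0.6123022  -0.27385422  0.17061545] [ 0.59844212 -0.29289288  0.16023446] [ 0.6258795  -0.25429962  0.17657115]
rim [ 0.61352288 -0.27479158]
```

View pics/c4.png

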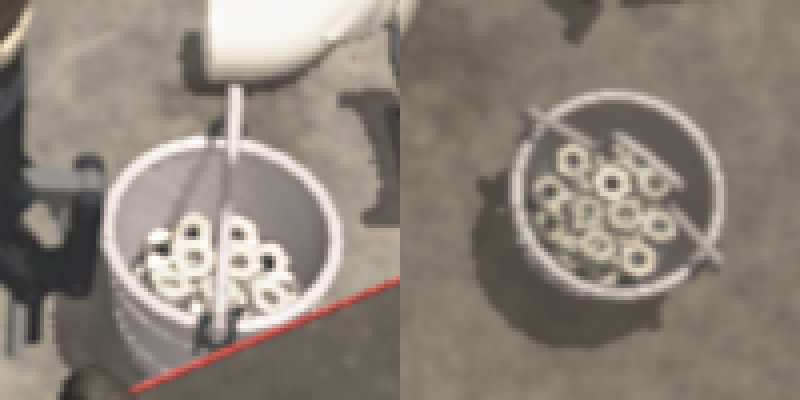

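The bail is upright with the bar at ≈(.612,-.2755,.1705), and the pail is still at ≈(.612,-.2755). Next I'll turn the gripper 90° and take the two parallel legs from above.

```bash
python3 - <<'E'
from plan import *
show((.612,-.2755,.235,150.5,15,.85),(.612,-.2755,.1375,150.5,10,.85))
E
```

```text
7.95 [ 0.4025 -0.362   0.2343] [-42.   9.   0.  81.  -0.  78.] F [-0.1  -0.23  0.69] 0.06846789365531297 0.0
yaw 60.17862471915365 tilt [ 5.0e-04 -1.3e-03 -1.0e+00]
[[[1.2, 0.92, -0.01], [0.0, 0.01, -6.02], 0.85], [[1.09, 1.05, -0.0], [0.0, 0.01, -6.02], 0.85], [[0.98, 1.15, -0.0], [0.0, 0.01, -6.02], 0.85], [[0.85, 1.25, -0.0], [0.0, 0.01, -6.02], 0.85], [[0.71, 1.33, -0.0], [0.0, 0.01, -6.02], 0.85]]
[[[0.57, 1.4, -0.0], [0.0, 0.01, -6.02], 0.85], [[0.42, 1.45, -0.0], [0.0, 0.01, -6.02], 0.85], [[0.27, 1.49, -0.0], [0.0, 0.01, -6.02], 0.85], [[0.11, 1.51, -0.0], [0.0, 0.01, -6.02], 0.85], [[-0.05, 1.51, -0.0], [0.0, 0.01, -6.02], 0.85]]
[[[-0.21, 1.5, -0.0], [0.0, 0.01, -6.02], 0.85], [[-0.36, 1.47, -0.0], [0.0, 0.01, -6.02], 0.85], [[-0.52, 1.42, -0.0], [0.0, 0.01, -6.02], 0.85], [[-0.66, 1.36, -0.0], [0.0, 0.01, -6.02], 0.85], [[-0.8, 1.28, -0.0], [0.0, 0.01, -6.02], 0.85]]
[[[-0.0, -0.0, 0.98], [0.0, 0.0, 0.0], 0.85], [[-0.0, -0.0, 0.98], [0.0, 0.0, 0.0], 0.85], [[-0.0, -0.0, 0.98], [0.0, 0.0, 0.0], 0.85], [[-0.0, -0.0, 0.98], [0.0, 0.0, 0.0], 0.85], [[-0.0, -0.0, 0.98], [0.0, 0.0, 0.0], 0.85]]
[[[-0.0, -0.0, 0.98], [0.0, 0.0, 0.0], 0.85], [[-0.0, -0.0, 0.98], [0.0, 0.0, 0.0], 0.85], [[-0.0, -0.0, 0.98], [0.0, 0.0, 0.0], 0.85], [[-0.0, -0.0, 0.98], [0.0, 0.0, 0.0], 0.85], [[-0.0, -0.0, 0.98], [0.0, 0.0, 0.0], 0.85]]
```

>>> send_rows(moves=[[[1.2, 0.92, 0], [0, 0, -6], 0.85], [[1.1, 1.05, 0], [0, 0, -6], 0.85], [[1, 1.15, 0], [0, 0, -6], 0.85], [[0.85, 1.25, 0], [0, 0, -6], 0.85], [[0.7, 1.33, 0], [0, 0, -6], 0.85]])

```text
time: 8.45
position: [0.4769, -0.3312, 0.2332]
orientation: [2.207, 2.235, 0.001]
ft_force: [-0.3, 0.6, 0.2]
opening: 0.0724
grip_force: 0.0
```

>>> send_rows(moves=[[[0.57, 1.4, 0], [0, 0, -6], 0.85], [[0.42, 1.45, 0], [0, 0, -6], 0.85], [[0.27, 1.5, 0], [0, 0, -6], 0.85], [[0.1, 1.5, 0], [0, 0, -6], 0.85], [[-0.05, 1.5, 0], [0, 0, -6], 0.85]])

```text
time: 8.95
position: [0.5467, -0.3021, 0.233]
orientation: [1.554, 2.73, 0.0]
ft_force: [-0.5, -0.4, -0.1]
opening: 0.0728
grip_force: 0.0
```

>>> send_rows(moves=[[[-0.2, 1.5, 0], [0, 0, -6], 0.85], [[-0.36, 1.47, 0], [0, 0, -6], 0.85], [[-0.52, 1.42, 0], [0, 0, -6], 0.85], [[-0.66, 1.36, 0], [0, 0, -6], 0.85], [[-0.8, 1.28, 0], [0, 0, -6], 0.85]])

```text
time: 9.45
position: [0.6164, -0.2729, 0.2329]
orientation: [0.794, 3.039, 0.0]
ft_force: [1.4, -1.3, 0.4]
opening: 0.0722
grip_force: 0.0
```

```bash
python3 - <<'E'
from plan import *
show((.612,-.2755,.1375,150.5,10,.85))
E
```

```text
9.45 [ 0.6164 -0.2729  0.2329] [-24.  24.  20.  86.   0.   5.] F [ 1.42 -1.29  0.37] 0.07220749462558451 0.0
yaw 150.71044473223643 tilt [ 5.e-04  1.e-04 -1.e+00]
[[[0.03, -0.04, 0.95], [0.0, 0.0, 0.02], 0.85], [[0.03, -0.04, 0.95], [0.0, 0.0, 0.02], 0.85], [[0.03, -0.04, 0.95], [0.0, 0.0, 0.02], 0.85], [[0.03, -0.04, 0.95], [0.0, 0.0, 0.02], 0.85], [[0.03, -0.04, 0.95], [0.0, 0.0, 0.02], 0.85]]
[[[0.03, -0.04, 0.95], [0.0, 0.0, 0.02], 0.85], [[0.03, -0.04, 0.95], [0.0, 0.0, 0.02], 0.85], [[0.03, -0.04, 0.95], [0.0, 0.0, 0.02], 0.85], [[0.03, -0.04, 0.95], [0.0, 0.0, 0.02], 0.85], [[0.03, -0.04, 0.95], [0.0, 0.0, 0.02], 0.85]]
```

>>> send_rows(moves=[[[0.13, -0.2, 0.3], [0, 0, 0.2], 0.85], [[0.12, -0.2, 0.9], [0, 0, 0], 0.85], [[0, 0, 1.2], [0, 0, 0], 0.85], [[0, 0, 1.2], [0, 0, 0], 0.85], [[0, 0, 1.2], [0, 0, 0], 0.85]])

```text
time: 9.95
position: [0.6101, -0.2763, 0.1835]
orientation: [-0.809, -3.035, -0.0]
ft_force: [0.6, 0.0, 0.1]
opening: 0.0726
grip_force: 0.0
```

>>> send_rows(moves=[[[0, 0, 1.2], [0, 0, 0], 0.85], [[0, 0, 1.2], [0, 0, 0], 0.85], [[0, 0, 1.2], [0, 0, 0], 0.85], [[0, 0, 1.1], [0, 0, 0], 0.85], [[0, 0, 0], [0, 0, 0], 0.85]])

```text
time: 10.45
position: [0.6099, -0.2758, 0.1356]
orientation: [-0.807, -3.033, -0.001]
ft_force: [0.7, 0.1, -0.9]
opening: 0.0728
grip_force: 0.0
```

>>> send_rows(moves=[[[0, 0, 0], [0, 0, 0], 0.75], [[0, 0, 0], [0, 0, 0], 0.65], [[0, 0, 0], [0, 0, 0], 0.6], [[0, 0, 0], [0, 0, 0], 0.55], [[0, 0, 0], [0, 0, 0], 0.5]], squeeze=40)

```text
time: 10.95
position: [0.6117, -0.2759, 0.1391]
orientation: [0.806, 3.034, 0.001]
ft_force: [1.8, 2.6, 4.1]
opening: 0.0463
grip_force: 40.5
```

>>> send_rows(moves=[[[0, 0, 0], [0, 0, 0], 0.45], [[0, 0, 0], [0, 0, 0], 0.4], [[0, 0, 0], [0, 0, 0], 0.3], [[0, 0, 0], [0, 0, 0], 0.3], [[0, 0, 0], [0, 0, 0], 0.3]])

```text
time: 11.45
position: [0.6117, -0.2758, 0.1391]
orientation: [0.806, 3.034, 0.001]
ft_force: [1.4, 3.5, 5.3]
opening: 0.0461
grip_force: 40.6
```

```bash
python3 - <<'E'
from plan import *
show()
s=snap('scene','s5.png');t=snap('top','t5.png')
a=cv2.imread('pics/scene5.png') if 0 else cv2.imread('pics/s5.png')[220:370,330:450]
cv2.imwrite('pics/c5.png',cv2.resize(a,(480,600),interpolation=3))
E
```

```text
11.45 [ 0.6117 -0.2758  0.1391] [-24.  24.   8.  74.   0.   5.] F [1.43 3.47 5.26] 0.04611731807916389 40.55885910987854
yaw 150.2462776213491 tilt [ 2.5e-03  1.0e-04 -1.0e+00]
```

View pics/c5.png

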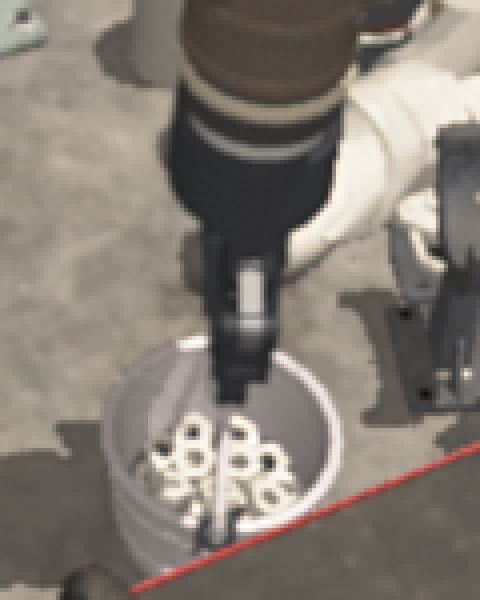

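The gripper holds both legs (46 mm opening, 40 N) and the pail is still standing. Now I'll lift and read the weight.

>>> send_rows(moves=[[[0, 0, -0.2], [0, 0, 0], 0.3], [[0, 0, -0.3], [0, 0, 0], 0.3], [[0, 0, -0.5], [0, 0, 0], 0.3], [[0, 0, -0.8], [0, 0, 0], 0.3], [[0, 0, -1], [0, 0, 0], 0.3]])

```text
time: 12.05
position: [0.6103, -0.2762, 0.1657]
orientation: [-0.807, -3.034, -0.0]
ft_force: [0.3, 0.2, -6.7]
opening: 0.046
grip_force: 42.1
```

>>> send_rows(moves=[[[0, 0, -1.2], [0, 0, 0], 0.3], [[0, 0, -1.2], [0, 0, 0], 0.3], [[0, 0, -1.2], [0, 0, 0], 0.3], [[0, 0, -1.2], [0, 0, 0], 0.3], [[0, 0, -1.2], [0, 0, 0], 0.3]])

```text
time: 12.55
position: [0.6109, -0.2762, 0.2272]
orientation: [0.807, 3.036, -0.0]
ft_force: [0.3, 0.2, -6.9]
opening: 0.0464
grip_force: 42.1
```

>>> send_rows(moves=[[[0, 0, -1.2], [0, 0, 0], 0.3], [[0, 0, -1], [0, 0, 0], 0.3], [[0, 0, -0.8], [0, 0, 0], 0.3], [[0, 0, -0.4], [0, 0, 0], 0.3], [[0, 0, -0.1], [0, 0, 0], 0.3]])

```text
time: 13.05
position: [0.611, -0.2762, 0.2613]
orientation: [0.807, 3.036, -0.0]
ft_force: [0.3, -0.5, -6.9]
opening: 0.0459
grip_force: 42.1
```

```bash
python3 - <<'E'
from plan import *
# bar over the seat; TCP a bit above
show((.575,-.13,.262,165,10,.3),(.539,.06,.262,180,15,.3))
E
```

```text
13.05 [ 0.611  -0.2762  0.2613] [-24.  24.  24.  90.  -0.   5.] F [ 0.27 -0.47 -6.93] 0.045893217640301735 42.06985741853714
yaw 150.2104492089 tilt [ 5.e-04 -2.e-04 -1.e+00]
[[[1.04, 1.09, -0.01], [-0.0, 0.0, -1.48], 0.3], [[1.01, 1.12, -0.01], [-0.0, 0.0, -1.48], 0.3], [[0.98, 1.14, -0.01], [-0.0, 0.0, -1.48], 0.3], [[0.95, 1.17, -0.01], [-0.0, 0.0, -1.48], 0.3], [[0.92, 1.19, -0.01], [-0.0, 0.0, -1.48], 0.3]]
[[[0.89, 1.22, -0.01], [-0.0, 0.0, -1.48], 0.3], [[0.86, 1.24, -0.01], [-0.0, 0.0, -1.48], 0.3], [[0.83, 1.26, -0.01], [-0.0, 0.0, -1.48], 0.3], [[0.79, 1.28, -0.01], [-0.0, 0.0, -1.48], 0.3], [[0.76, 1.3, -0.01], [-0.0, 0.0, -1.48], 0.3]]
[[[0.56, 1.16, 0.0], [0.0, 0.0, -1.0], 0.3], [[0.54, 1.17, 0.0], [0.0, 0.0, -1.0], 0.3], [[0.52, 1.18, 0.0], [0.0, 0.0, -1.0], 0.3], [[0.5, 1.19, 0.0], [0.0, 0.0, -1.0], 0.3], [[0.48, 1.2, 0.0], [0.0, 0.0, -1.0], 0.3]]
[[[0.46, 1.21, 0.0], [0.0, 0.0, -1.0], 0.3], [[0.44, 1.21, 0.0], [0.0, 0.0, -1.0], 0.3], [[0.41, 1.22, 0.0], [0.0, 0.0, -1.0], 0.3], [[0.39, 1.23, 0.0], [0.0, 0.0, -1.0], 0.3], [[0.37, 1.23, 0.0], [0.0, 0.0, -1.0], 0.3]]
[[[0.35, 1.24, 0.0], [0.0, 0.0, -1.0], 0.3], [[0.33, 1.25, 0.0], [0.0, 0.0, -1.0], 0.3], [[0.31, 1.25, 0.0], [0.0, 0.0, -1.0], 0.3], [[0.28, 1.26, 0.0], [0.0, 0.0, -1.0], 0.3], [[0.26, 1.26, 0.0], [0.0, 0.0, -1.0], 0.3]]
```

The load is ≈6.9 N, so I expect about 42 mm of sink. A sideways approach would catch the hook, so I'll go round and come in along +x with the hook between the legs.

```bash
python3 - <<'E'
from plan import *
show((.46,-.10,.262,165,10,.3),(.45,.142,.262,180,15,.3))
E
```

```text
13.05 [ 0.611  -0.2762  0.2613] [-24.  24.  24.  90.  -0.   5.] F [ 0.27 -0.47 -6.93] 0.045893217640301735 42.06985741853714
yaw 150.2104492089 tilt [ 5.e-04 -2.e-04 -1.e+00]
[[[2.19, 0.78, -0.01], [-0.0, 0.0, -1.48], 0.3], [[2.16, 0.84, -0.01], [-0.0, 0.0, -1.48], 0.3], [[2.14, 0.89, -0.01], [-0.0, 0.0, -1.48], 0.3], [[2.12, 0.95, -0.01], [-0.0, 0.0, -1.48], 0.3], [[2.09, 1.0, -0.01], [-0.0, 0.0, -1.48], 0.3]]
[[[2.07, 1.05, -0.01], [-0.0, 0.0, -1.48], 0.3], [[2.04, 1.11, -0.01], [-0.0, 0.0, -1.48], 0.3], [[2.01, 1.16, -0.01], [-0.0, 0.0, -1.48], 0.3], [[1.98, 1.21, -0.01], [-0.0, 0.0, -1.48], 0.3], [[1.95, 1.26, -0.01], [-0.0, 0.0, -1.48], 0.3]]
[[[0.48, 1.54, 0.0], [0.0, 0.0, -1.0], 0.3], [[0.45, 1.55, 0.0], [0.0, 0.0, -1.0], 0.3], [[0.43, 1.56, 0.0], [0.0, 0.0, -1.0], 0.3], [[0.4, 1.56, 0.0], [0.0, 0.0, -1.0], 0.3], [[0.37, 1.57, 0.0], [0.0, 0.0, -1.0], 0.3]]
[[[0.35, 1.58, 0.0], [0.0, 0.0, -1.0], 0.3], [[0.32, 1.58, 0.0], [0.0, 0.0, -1.0], 0.3], [[0.29, 1.59, 0.0], [0.0, 0.0, -1.0], 0.3], [[0.26, 1.59, 0.0], [0.0, 0.0, -1.0], 0.3], [[0.23, 1.6, 0.0], [0.0, 0.0, -1.0], 0.3]]
[[[0.21, 1.6, 0.0], [0.0, 0.0, -1.0], 0.3], [[0.18, 1.6, 0.0], [0.0, 0.0, -1.0], 0.3], [[0.15, 1.61, 0.0], [0.0, 0.0, -1.0], 0.3], [[0.12, 1.61, 0.0], [0.0, 0.0, -1.0], 0.3], [[0.09, 1.61, 0.0], [0.0, 0.0, -1.0], 0.3]]
```

>>> send_rows(moves=[[[0.5, 0.2, 0], [0, 0, -0.6], 0.3], [[1, 0.4, 0], [0, 0, -1], 0.3], [[1.5, 0.6, 0], [0, 0, -1.3], 0.3], [[1.8, 0.75, 0], [0, 0, -1.4], 0.3], [[2, 0.9, 0], [0, 0, -1.5], 0.3]])

```text
time: 13.55
position: [0.5625, -0.219, 0.2599]
orientation: [-0.651, -3.072, -0.0]
ft_force: [-1.4, 0.6, -6.6]
opening: 0.0461
grip_force: 42.2
```

>>> send_rows(moves=[[[2, 0.95, 0], [0, 0, -1.5], 0.3], [[2, 1, 0], [0, 0, -1.5], 0.3], [[2, 1.05, 0], [0, 0, -1.5], 0.3], [[2, 1.15, 0], [0, 0, -1.5], 0.3], [[1.9, 1.2, 0], [0, 0, -1.5], 0.3]])

```text
time: 14.05
position: [0.4886, -0.1332, 0.2604]
orientation: [-0.448, -3.109, -0.0]
ft_force: [0.8, 0.9, -6.7]
opening: 0.0459
grip_force: 42.1
```

>>> send_rows(moves=[[[1.8, 1.3, 0], [0, 0, -1.4], 0.3], [[1.5, 1.4, 0], [0, 0, -1.2], 0.3], [[1, 1.5, 0], [0, 0, -1], 0.3], [[0.8, 1.55, 0], [0, 0, -1], 0.3], [[0.5, 1.6, 0], [0, 0, -1], 0.3]])

```text
time: 14.55
position: [0.4523, -0.0477, 0.2606]
orientation: [-0.296, -3.127, -0.0]
ft_force: [0.4, -0.7, -7.1]
opening: 0.0463
grip_force: 42.1
```

>>> send_rows(moves=[[[0.3, 1.6, 0], [0, 0, -1], 0.3], [[0.2, 1.6, 0], [0, 0, -1], 0.3], [[0.2, 1.6, 0], [0, 0, -1], 0.3], [[0.2, 1.6, 0], [0, 0, -1], 0.3], [[0.2, 1.6, 0], [0, 0, -1], 0.3]])

```text
time: 15.05
position: [0.4543, 0.0328, 0.2605]
orientation: [-0.159, -3.137, -0.0]
ft_force: [1.0, 0.3, -7.5]
opening: 0.0462
grip_force: 42.1
```

```bash
python3 - <<'E'
from plan import *
show((.45,.142,.262,180,10,.3))
E
```

```text
15.05 [0.4543 0.0328 0.2605] [ 4. -0. -7. 84.  0. 10.] F [ 0.98  0.29 -7.49] 0.04617603008536411 42.12706044316292
yaw 174.18486393182897 tilt [-5.e-04  1.e-04 -1.e+00]
[[[0.15, 1.08, -0.02], [0.0, -0.0, -0.58], 0.3], [[0.14, 1.08, -0.02], [0.0, -0.0, -0.58], 0.3], [[0.13, 1.08, -0.02], [0.0, -0.0, -0.58], 0.3], [[0.12, 1.09, -0.02], [0.0, -0.0, -0.58], 0.3], [[0.11, 1.09, -0.02], [0.0, -0.0, -0.58], 0.3]]
[[[0.1, 1.09, -0.02], [0.0, -0.0, -0.58], 0.3], [[0.09, 1.09, -0.02], [0.0, -0.0, -0.58], 0.3], [[0.08, 1.09, -0.02], [0.0, -0.0, -0.58], 0.3], [[0.06, 1.09, -0.02], [0.0, -0.0, -0.58], 0.3], [[0.05, 1.09, -0.02], [0.0, -0.0, -0.58], 0.3]]
```

>>> send_rows(moves=[[[0.15, 1.4, 0], [0, 0, -0.6], 0.3], [[0.15, 1.4, 0], [0, 0, -0.6], 0.3], [[0.15, 1.4, 0], [0, 0, -0.6], 0.3], [[0.15, 1.3, 0], [0, 0, -0.6], 0.3], [[0.1, 1.3, 0], [0, 0, -0.6], 0.3]])

```text
time: 15.55
position: [0.4531, 0.1011, 0.2606]
orientation: [-0.078, -3.14, 0.0]
ft_force: [-0.4, -0.0, -5.8]
opening: 0.0463
grip_force: 42.2
```

>>> send_rows(moves=[[[0.1, 1.2, 0], [0, 0, -0.6], 0.3], [[0.1, 1, 0], [0, 0, -0.6], 0.3], [[0, 0.8, 0], [0, 0, -0.6], 0.3], [[0, 0.6, 0], [0, 0, -0.6], 0.3], [[0, 0.4, 0], [0, 0, -0.4], 0.3]])

```text
time: 16.05
position: [0.4532, 0.141, 0.2608]
orientation: [-0.001, -3.142, 0.0]
ft_force: [0.5, -0.2, -7.1]
opening: 0.0464
grip_force: 42.2
```

```bash
python3 - <<'E'
from plan import *
show((.539,.142,.262,180,10,.3))
for n in('scene','top'):
    s=snap(n,n+'6.png');W=cloud(s);o=bot.get_obs()['position']
    m=(W[...,0]>.51)&(W[...,0]<.635)&(abs(W[...,1]-.142)<.012)&(W[...,2]>.235)&(W[...,2]<.29);P=W[m];print(n,'hook',len(P),P[:,0].min(),np.median(P[P[:,0]>.56][:,1]),np.median(P[P[:,0]<.54][:,1]) , P[:,2].max())
    t=P[P[:,0]<.535];print(np.round(t,3)[:20])
    m=(abs(W[...,0]-o[0])<.07)&(abs(W[...,1]-o[1])<.07)&(W[...,2]<.215)&(W[...,2]>.19);P=W[m];print('rim',len(P),P.min(0),P.max(0))
a=cv2.imread('pics/scene6.png')[100:300,180:380];b=cv2.imread('pics/top6.png')[150:350,120:320]
cv2.imwrite('pics/c6.png',cv2.resize(np.hstack([a,b]),(800,400),interpolation=3))
E
```

```text
16.05 [0.4532 0.141  0.2608] [17.  2. -4. 84. -0. 17.] F [ 0.5  -0.18 -7.14] 0.04638529667358359 42.19848923385143
yaw 179.966945662361 tilt [-0.e+00 -1.e-04 -1.e+00]
[[[-0.86, 0.01, -0.01], [-0.0, -0.0, -0.0], 0.3], [[-0.86, 0.01, -0.01], [-0.0, -0.0, -0.0], 0.3], [[-0.86, 0.01, -0.01], [-0.0, -0.0, -0.0], 0.3], [[-0.86, 0.01, -0.01], [-0.0, -0.0, -0.0], 0.3], [[-0.86, 0.01, -0.01], [-0.0, -0.0, -0.0], 0.3]]
[[[-0.86, 0.01, -0.01], [-0.0, -0.0, -0.0], 0.3], [[-0.86, 0.01, -0.01], [-0.0, -0.0, -0.0], 0.3], [[-0.86, 0.01, -0.01], [-0.0, -0.0, -0.0], 0.3], [[-0.86, 0.01, -0.01], [-0.0, -0.0, -0.0], 0.3], [[-0.86, 0.01, -0.01], [-0.0, -0.0, -0.0], 0.3]]
scene hook 264 0.5197635149988322 0.1413328136139539 0.14199440128889607 0.27980952727687014
[[0.522 0.146 0.271]
 [0.524 0.144 0.271]
 [0.52  0.146 0.269]
 [0.522 0.144 0.269]
 [0.523 0.142 0.27 ]
 [0.526 0.144 0.267]
 [0.52  0.148 0.264]
 [0.521 0.143 0.267]
 [0.522 0.141 0.268]
 [0.524 0.14  0.268]
 [0.528 0.142 0.266]
 [0.531 0.144 0.263]
 [0.521 0.143 0.265]
 [0.523 0.144 0.263]
 [0.525 0.143 0.263]
 [0.526 0.139 0.266]
 [0.529 0.139 0.264]
 [0.534 0.147 0.258]
 [0.524 0.146 0.259]
 [0.525 0.143 0.261]]
rim 745 [0.39484821 0.07184421 0.19003729] [0.51363676 0.20829201 0.21498625]
top hook 309 0.5210751607833659 0.1416072292436537 0.14185215045990246 0.2775797092742418
[[0.532 0.146 0.259]
 [0.532 0.144 0.261]
 [0.533 0.143 0.259]
 [0.534 0.142 0.256]
 [0.529 0.145 0.264]
 [0.53  0.143 0.264]
 [0.53  0.141 0.264]
 [0.531 0.141 0.259]
 [0.532 0.14  0.255]
 [0.534 0.14  0.245]
 [0.526 0.145 0.269]
 [0.527 0.144 0.268]
 [0.527 0.142 0.267]
 [0.527 0.14  0.267]
 [0.529 0.14  0.261]
 [0.531 0.14  0.252]
 [0.532 0.14  0.243]
 [0.525 0.147 0.268]
 [0.525 0.145 0.269]
 [0.525 0.143 0.269]]
rim 532 [0.39490524 0.07246251 0.19006128] [0.515061   0.19392748 0.21429634]
```

View pics/c6.png

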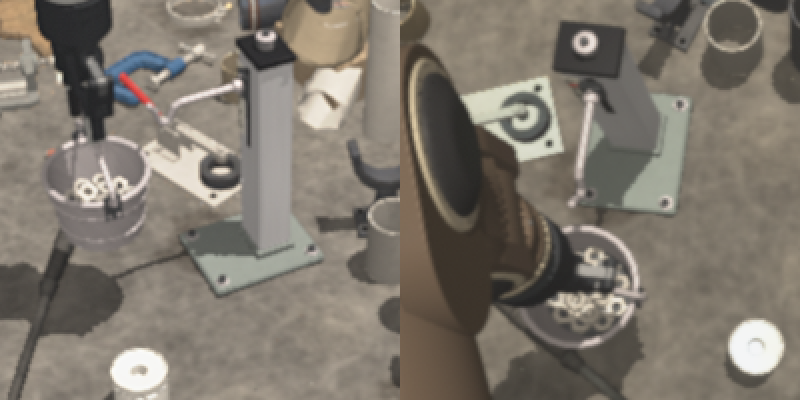

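The hook tip measures x≈.521 to .526 and y≈.142, which confirms the seat at (.539,.142). The pail hangs level at about (.454,.141). I'll move in along +x above the tip.

>>> send_rows(moves=[[[-0.4, 0, 0], [0, 0, 0], 0.3], [[-0.8, 0.1, 0], [0, 0, 0], 0.3], [[-1, 0, 0], [0, 0, 0], 0.3], [[-1.1, 0, 0], [0, 0, 0], 0.3], [[-1.1, 0, 0], [0, 0, 0], 0.3]])

```text
time: 16.65
position: [0.4984, 0.1412, 0.2607]
orientation: [0.003, 3.142, -0.0]
ft_force: [-0.6, -0.1, -6.0]
opening: 0.0461
grip_force: 42.3
```

>>> send_rows(moves=[[[-1.1, 0, 0], [0, 0, 0], 0.3], [[-1.1, 0, 0], [0, 0, 0], 0.3], [[-1, 0, 0], [0, 0, 0], 0.3], [[-0.7, 0, 0], [0, 0, 0], 0.3], [[-0.3, 0, 0], [0, 0, 0], 0.3]])

```text
time: 17.15
position: [0.54, 0.1414, 0.2606]
orientation: [-0.003, -3.141, 0.0]
ft_force: [0.4, 0.3, -7.5]
opening: 0.0461
grip_force: 42.3
```

```bash
python3 - <<'E'
from plan import *
show((.539,.142,.262,180,5,.3))
s=snap('scene','scene7.png');snap('top','top7.png')
a=cv2.imread('pics/scene7.png')[80:280,210:360]
b=cv2.imread('pics/top7.png')[150:350,150:300]
cv2.imwrite('pics/c7.png',cv2.resize(np.hstack([a,b]),(800,533),interpolation=3))
E
```

```text
17.15 [0.54   0.1414 0.2606] [15. 11.  6. 85. -0. 15.] F [ 0.43  0.31 -7.46] 0.046077437894559835 42.260818630456924
yaw 179.90030588937717 tilt [-3.e-04 -1.e-04 -1.e+00]
[[[0.02, 0.01, -0.03], [-0.0, -0.0, -0.02], 0.3], [[0.02, 0.01, -0.03], [-0.0, -0.0, -0.02], 0.3], [[0.02, 0.01, -0.03], [-0.0, -0.0, -0.02], 0.3], [[0.02, 0.01, -0.03], [-0.0, -0.0, -0.02], 0.3], [[0.02, 0.01, -0.03], [-0.0, -0.0, -0.02], 0.3]]
```

View pics/c7.png

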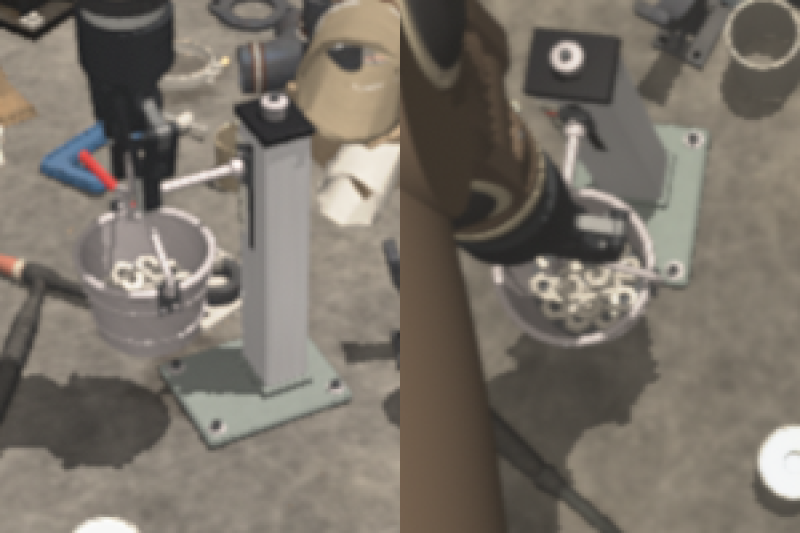

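The hook arm now runs between the fingers, with the bar above the bowl. I'll lower 4 cm and then continue slowly.

>>> send_rows(moves=[[[0.1, 0, 0.6], [0, 0, 0], 0.3], [[0, 0, 0.9], [0, 0, 0], 0.3], [[0, 0, 0.9], [0, 0, 0], 0.3], [[0, 0, 0.8], [0, 0, 0], 0.3], [[0, 0, 0.6], [0, 0, 0], 0.3]])

```text
time: 17.75
position: [0.5376, 0.1413, 0.2216]
orientation: [-0.002, -3.14, 0.0]
ft_force: [0.2, 0.5, -7.1]
opening: 0.046
grip_force: 42.3
```

>>> send_rows(moves=[[[0, 0, 0.3], [0, 0, 0], 0.3], [[0, 0, 0.3], [0, 0, 0], 0.3], [[0, 0, 0.3], [0, 0, 0], 0.3], [[0, 0, 0.3], [0, 0, 0], 0.3], [[0, 0, 0.3], [0, 0, 0], 0.3]])

```text
time: 18.25
position: [0.5385, 0.1414, 0.2081]
orientation: [0.002, 3.14, 0.0]
ft_force: [1.3, 0.4, -5.5]
opening: 0.046
grip_force: 42.3
```

Contact came where predicted, and the spring is starting to take load. I'll keep going at 25 to 30 mm/s.

>>> send_rows(moves=[[[0, 0, 0.3], [0, 0, 0], 0.3], [[0, 0, 0.3], [0, 0, 0], 0.3], [[0, 0, 0.3], [0, 0, 0], 0.3], [[0, 0, 0.3], [0, 0, 0], 0.3], [[0, 0, 0.3], [0, 0, 0], 0.3]])

```text
time: 18.75
position: [0.5385, 0.1414, 0.193]
orientation: [0.002, 3.141, 0.0]
ft_force: [2.3, -0.1, -2.0]
opening: 0.046
grip_force: 42.4
```

>>> send_rows(moves=[[[0, 0, 0.3], [0, 0, 0], 0.3], [[0, 0, 0.2], [0, 0, 0], 0.3], [[0, 0, 0.2], [0, 0, 0], 0.3], [[0, 0, 0.1], [0, 0, 0], 0.3], [[0, 0, 0], [0, 0, 0], 0.3]])

```text
time: 19.25
position: [0.5384, 0.1414, 0.185]
orientation: [0.002, 3.141, 0.0]
ft_force: [4.1, 0.6, -1.9]
opening: 0.0463
grip_force: 42.6
```

```bash
python3 - <<'E'
from plan import *
show()
f=[]
for i in range(8):
    snap('top'); f.append(bot.get_obs()['ft_force'])
print(np.mean(f,0),np.std(f,0))
E
```

```text
19.25 [0.5384 0.1414 0.185 ] [15. 11. -4. 75. -0. 15.] F [ 4.07  0.61 -1.94] 0.04627244283402414 42.56526231765747
yaw 179.91049520863396 tilt [ 7.e-04  1.e-04 -1.e+00]
[ 4.62697945 -0.35173699 -2.07450102] [0.46454231 0.23420333 0.48889335]
```

A lateral force of +4.6 N in x shows the bar resting on the tip-side flank of the bowl. I'll ease it in +x.

>>> send_rows(moves=[[[-0.05, 0, 0], [0, 0, 0], 0.3], [[-0.05, 0, 0], [0, 0, 0], 0.3], [[-0.05, 0, 0], [0, 0, 0], 0.3], [[-0.05, 0, 0], [0, 0, 0], 0.3], [[0, 0, 0], [0, 0, 0], 0.3]])

```text
time: 20.15
position: [0.5395, 0.1413, 0.1846]
orientation: [-0.002, -3.14, 0.0]
ft_force: [-0.7, 0.0, -1.5]
opening: 0.046
grip_force: 42.6
```

>>> send_rows(moves=[[[-0.05, 0, 0], [0, 0, 0], 0.3], [[-0.05, 0, 0], [0, 0, 0], 0.3], [[0, 0, 0], [0, 0, 0], 0.3], [[0, 0, 0], [0, 0, 0], 0.3], [[0, 0, 0], [0, 0, 0], 0.3]])

```text
time: 20.65
position: [0.5404, 0.1414, 0.1846]
orientation: [-0.002, -3.14, 0.0]
ft_force: [-4.6, 0.4, -1.4]
opening: 0.046
grip_force: 42.6
```

```bash
python3 - <<'E'
from plan import *
show()
f=[]
for i in range(8):
    s=snap('top'); f.append(bot.get_obs()['ft_force'])
print(np.mean(f,0),np.std(f,0))
for n in('top','scene'):
    s=snap(n);W=cloud(s)
    m=(W[...,0]>.5)&(W[...,0]<.635)&(abs(W[...,1]-.142)<.008)&(W[...,2]>.18)&(W[...,2]<.29);P=W[m];P=P[P[:,0].argsort()];print(np.round(P[::max(1,len(P)//15)],3))
    m=(abs(W[...,0]-.54)<.075)&(abs(W[...,1]-.142)<.075)&(W[...,2]<.16)&(W[...,2]>.08);P=W[m];print('rim',P.min(0),P.max(0))
E
```

```text
20.65 [0.5404 0.1414 0.1846] [15. 11. -3. 75.  0. 15.] F [-4.64  0.4  -1.45] 0.045963304057212856 42.630541026592255
yaw 179.92213475824803 tilt [-0.0015 -0.     -1.    ]
[-5.19683093  0.31839875 -1.48650197] [0.51105288 0.50498457 0.58392316]
[[0.591 0.14  0.232]
 [0.598 0.142 0.236]
 [0.603 0.14  0.228]
 [0.606 0.145 0.235]
 [0.61  0.139 0.232]
 [0.614 0.139 0.231]
 [0.618 0.142 0.231]
 [0.622 0.145 0.23 ]
 [0.625 0.146 0.234]
 [0.627 0.14  0.236]
 [0.628 0.142 0.238]
 [0.631 0.147 0.236]
 [0.633 0.136 0.232]
 [0.634 0.148 0.244]
 [0.635 0.149 0.235]]
rim [0.48193452 0.07194598 0.08006022] [0.60279367 0.19982887 0.15988828]
[[0.52  0.136 0.288]
 [0.522 0.14  0.242]
 [0.527 0.147 0.224]
 [0.528 0.15  0.261]
 [0.531 0.141 0.221]
 [0.544 0.142 0.221]
 [0.585 0.139 0.232]
 [0.593 0.14  0.234]
 [0.6   0.146 0.233]
 [0.607 0.138 0.239]
 [0.615 0.14  0.229]
 [0.623 0.14  0.229]
 [0.626 0.142 0.238]
 [0.631 0.137 0.234]
 [0.633 0.136 0.223]
 [0.634 0.147 0.249]]
rim [0.48149315 0.06882122 0.08004365] [0.60171524 0.21265664 0.15976106]
```

The bar is seated, with about ±1 mm of slack in the bowl. I'll recentre and lower a further 6 mm.

>>> send_rows(moves=[[[0.06, 0, 0], [0, 0, 0], 0.3], [[0.06, 0, 0], [0, 0, 0], 0.3], [[0, 0, 0.2], [0, 0, 0], 0.3], [[0, 0, 0.2], [0, 0, 0], 0.3], [[0, 0, 0.2], [0, 0, 0], 0.3]])

```text
time: 21.65
position: [0.5403, 0.1414, 0.1788]
orientation: [0.003, 3.141, 0.0]
ft_force: [-0.5, -0.3, -1.0]
opening: 0.0459
grip_force: 42.6
```

```bash
cat > ft.py <<'E'
from plan import *
f=[]
for i in range(12):
    s=snap('top'); f.append(bot.get_obs()['ft_force'])
print(np.mean(f,0),np.std(f,0)/12**.5); show()
E
python3 ft.py
```

```text
[-0.63926088  0.24775505 -0.98880957] [0.16738081 0.10835241 0.17069412]
22.25 [0.5402 0.1414 0.179 ] [15. 11. -4. 75. -0. 15.] F [ 0.21  0.89 -0.53] 0.04604328122088709 42.62281693518162
yaw 179.90870414363414 tilt [ 5.e-04  1.e-04 -1.e+00]
```

>>> send_rows(moves=[[[0, 0, 0.2], [0, 0, 0], 0.3], [[0, 0, 0.2], [0, 0, 0], 0.3], [[0, 0, 0.15], [0, 0, 0], 0.3], [[0, 0, 0.05], [0, 0, 0], 0.3], [[0, 0, 0], [0, 0, 0], 0.3]])

```text
time: 22.75
position: [0.5401, 0.1414, 0.1728]
orientation: [0.002, 3.141, 0.0]
ft_force: [1.2, 0.6, 0.9]
opening: 0.0462
grip_force: 42.6
```

```bash
python3 ft.py; python3 ft.py|head -1
```

```text
[ 0.95442235  0.18562373 -0.29975537] [0.14079727 0.10707293 0.10905082]
23.35 [0.54   0.1414 0.1729] [15. 11. -5. 74. -0. 15.] F [1.12 0.41 0.44] 0.046043952732701746 42.65142738819122
yaw 179.91012091631853 tilt [ 2.e-04  0.e+00 -1.e+00]
[ 1.52872854  0.21451189 -0.1521453 ] [0.13356638 0.13818421 0.1227489 ]
```

The residual is ≈0.2 N, or about 1.5 mm. I'll lower 1 mm more, soften the grip and open slowly.

>>> send_rows(moves=[[[0, 0, 0.1], [0, 0, 0], 0.45], [[0, 0, 0], [0, 0, 0], 0.5], [[0, 0, 0], [0, 0, 0], 0.5], [[0, 0, 0], [0, 0, 0], 0.52], [[0, 0, 0], [0, 0, 0], 0.53]], squeeze=20)

```text
time: 24.45
position: [0.54, 0.1414, 0.1719]
orientation: [0.002, 3.141, 0.0]
ft_force: [3.3, 0.1, 0.0]
opening: 0.0462
grip_force: 42.7
```

```bash
python3 ft.py
```

```text
[2.38908843 0.31673485 0.04396951] [0.10456602 0.15802967 0.11099126]
25.05 [0.54   0.1413 0.1719] [15. 11. -5. 74. -0. 15.] F [ 2.3   0.27 -0.25] 0.045650768997333856 42.67071135342121
yaw 179.90852100521434 tilt [ 1.e-04 -0.e+00 -1.e+00]
```

>>> send_rows(moves=[[[-0.04, 0, 0], [0, 0, 0], 0.53], [[-0.03, 0, 0], [0, 0, 0], 0.53], [[0, 0, 0], [0, 0, 0], 0.53], [[0, 0, 0], [0, 0, 0], 0.53], [[0, 0, 0], [0, 0, 0], 0.53]], squeeze=20)

```text
time: 25.55
position: [0.5402, 0.1413, 0.1717]
orientation: [-0.002, -3.141, 0.0]
ft_force: [-2.0, 0.7, 0.3]
opening: 0.046
grip_force: 42.7
```

```bash
python3 ft.py
```

```text
[-2.56030096  0.63485521  0.08155994] [0.24509111 0.15186319 0.15144054]
26.15 [0.5403 0.1413 0.1718] [15. 11. -5. 74.  0. 15.] F [-3.2  -0.51  0.54] 0.046156887594141806 42.726084664464
yaw 179.914586203646 tilt [-7.e-04 -0.e+00 -1.e+00]
```

>>> send_rows(moves=[[[0.035, 0, 0], [0, 0, 0], 0.53], [[0, 0, 0], [0, 0, 0], 0.53], [[0, 0, 0], [0, 0, 0], 0.54], [[0, 0, 0], [0, 0, 0], 0.55], [[0, 0, 0], [0, 0, 0], 0.56]])

```text
time: 26.65
position: [0.5406, 0.1413, 0.1719]
orientation: [0.002, 3.141, -0.0]
ft_force: [-1.0, 0.1, -0.9]
opening: 0.0475
grip_force: 0.4
```

>>> send_rows(moves=[[[0, 0, 0], [0, 0, 0], 0.57], [[0, 0, 0], [0, 0, 0], 0.59], [[0, 0, 0], [0, 0, 0], 0.61], [[0, 0, 0], [0, 0, 0], 0.63], [[0, 0, 0], [0, 0, 0], 0.65]])

```text
time: 27.15
position: [0.5404, 0.1413, 0.1719]
orientation: [0.003, 3.141, -0.0]
ft_force: [0.4, -0.2, -0.1]
opening: 0.0558
grip_force: 0.0
```

>>> send_rows(moves=[[[0, 0, 0], [0, 0, 0], 0.7], [[0, 0, 0], [0, 0, 0], 0.75], [[0, 0, 0], [0, 0, 0], 0.8], [[0, 0, 0], [0, 0, 0], 0.85], [[0, 0, 0], [0, 0, 0], 0.85]])

```text
time: 27.65
position: [0.5403, 0.1414, 0.1719]
orientation: [0.002, 3.142, 0.0]
ft_force: [0.5, -0.1, 0.2]
opening: 0.0728
grip_force: 0.0
```

```bash
python3 ft.py; python3 - <<'E'
from h import *
for n in('scene','scene'):
    s=snap(n,'scene8.png');W=cloud(s)
    m=(abs(W[...,0]-.54)<.075)&(abs(W[...,1]-.142)<.068)&(W[...,2]<.14)&(W[...,2]>.09);P=W[m];print('rim',P.min(0),P.max(0),len(P))
    m=(W[...,0]>.59)&(W[...,0]<.625)&(abs(W[...,1]-.142)<.006)&(W[...,2]>.18);print('arm z',np.median(W[m][:,2]))
E
```

```text
[-0.15647202 -0.13843791 -0.13683638] [0.11245329 0.1341048  0.12720366]
28.25 [0.5403 0.1413 0.1719] [15. 11. -5. 74. -0. 15.] F [0.15 0.31 0.55] 0.07266960581986028 0.0
yaw 179.9113184337877 tilt [-0. -0. -1.]
rim [0.4793371  0.07413568 0.09011764] [0.60016377 0.20990701 0.1398329 ] 953
arm z 0.2205697788556077
rim [0.47969071 0.0747719  0.0900056 ] [0.60032094 0.20932673 0.1399058 ] 957
arm z 0.22000142006122547
```

It's released, with no force on the gripper and the hook steady about 42 mm down. Now I'll retreat straight up.

>>> send_rows(moves=[[[0, 0, -0.3], [0, 0, 0], 0.85], [[0, 0, -0.7], [0, 0, 0], 0.85], [[0, 0, -1], [0, 0, 0], 0.85], [[0, 0, -1.5], [0, 0, 0], 0.85], [[0, 0, -1.5], [0, 0, 0], 0.85]])

```text
time: 28.85
position: [0.5403, 0.1414, 0.2232]
orientation: [0.002, 3.141, 0.0]
ft_force: [-0.3, -0.1, -0.0]
opening: 0.0724
grip_force: 0.0
```

>>> send_rows(moves=[[[0, 0, -2], [0, 0, 0], 0.85], [[0, 0, -2], [0, 0, 0], 0.85], [[0, 0, -2], [0, 0, 0], 0.85], [[0, 0, -2], [0, 0, 0], 0.85], [[0, 0, -1.5], [0, 0, 0], 0.85]])

```text
time: 29.35
position: [0.5405, 0.1414, 0.3193]
orientation: [0.002, 3.139, 0.001]
ft_force: [0.4, -0.4, -0.1]
opening: 0.0725
grip_force: 0.0
```

>>> send_rows(moves=[[[2, 0, 0], [0, 0, 0], 0.85], [[3, 0, 0], [0, 0, 0], 0.85], [[3, 0, 0], [0, 0, 0], 0.85], [[2, 0, 0], [0, 0, 0], 0.85], [[0, 0, 0], [0, 0, 0], 0.85]])

```text
time: 29.85
position: [0.4385, 0.1414, 0.3189]
orientation: [0.001, 3.139, 0.001]
ft_force: [-0.5, -0.5, 0.1]
opening: 0.0727
grip_force: 0.0
```

```bash
python3 - <<'E'
from plan import *
show()
for n in('scene','scene','top'):
    s=snap(n,n+'9.png');W=cloud(s)
    m=(abs(W[...,0]-.54)<.075)&(abs(W[...,1]-.142)<.068)&(W[...,2]<.14)&(W[...,2]>.09);P=W[m];print('rim',P.min(0),P.max(0),len(P))
    m=(W[...,0]>.59)&(W[...,0]<.625)&(abs(W[...,1]-.142)<.006)&(W[...,2]>.18);print('arm z',np.median(W[m][:,2]))
a=cv2.imread('pics/scene9.png')[80:280,200:350];b=cv2.imread('pics/top9.png')[150:350,150:300]
cv2.imwrite('pics/c9.png',cv2.resize(np.hstack([a,b]),(800,533),interpolation=3))
E
```

```text
29.85 [0.4385 0.1414 0.3189] [18.  1.  2. 91.  0. 18.] F [-0.51 -0.52  0.13] 0.07269032578021423 0.0
yaw 179.96263228276595 tilt [ 2.4e-03  9.0e-04 -1.0e+00]
rim [0.48009775 0.07444255 0.09002948] [0.59976476 0.20975723 0.13939104] 1006
arm z 0.22089309793459644
rim [0.47901721 0.07424037 0.09003922] [0.59976368 0.20806369 0.13992152] 993
arm z 0.22049856933524503
rim [0.48334383 0.07448352 0.09010813] [0.60100772 0.20888925 0.13969539] 740
arm z 0.2206052865125191
```

View pics/c9.png

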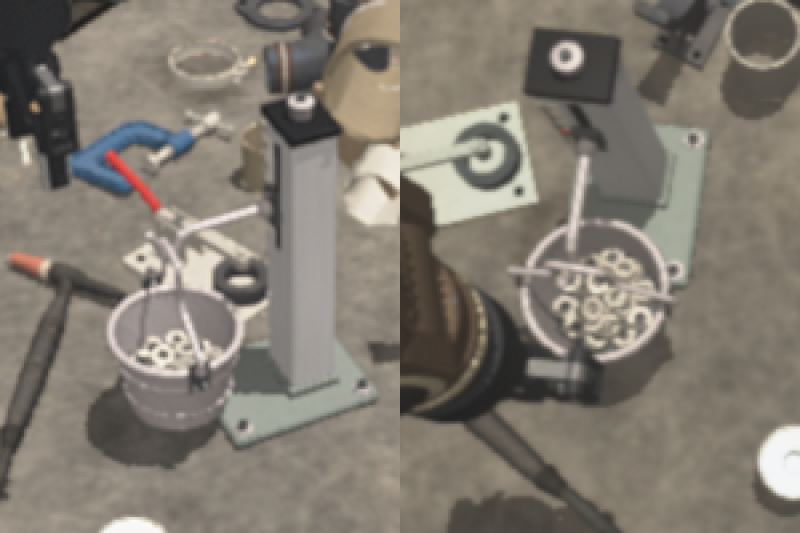

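The pail hangs upright on the hook with the bail at (175,240), clear of the bench and the column. Its readings are steady and the gripper is well away, so I'll hand the job in.

```bash
python3 -c "
from h import *
print(ticket.finish_job())"
```

```text
the job is handed in; nothing more can be done
None
```

The job is handed in at about 30 s: the pail was hanging free, upright and still on the scale hook, about 42 mm down (roughly 6.9 N), with no nuts seen spilled, nothing nearby seen disturbed, and the gripper clear.

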